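# Take the hanging parts bin down from its ledge

## Task

Clear the copper rivet tin off the green mat: stand it upright in the shallow wooden tray. Then take the red parts bin off its rack: tip its front end up by the wooden pull so that the catch at its foot swings out from under the lower rail, lift its lip up off the ledge, and stand the bin gently, upright, in the middle of the green mat. Let go of both, and leave the other things on the bench where they are.

Things in the scene. Friction and masses are not known exactly. Their poses are not given: they have to be found in the camera images.
- bin: Red open-topped bin, about 0.35 kg, empty. Origin: centre of its box's underside; z up, +x to its front. Box 100 x 100 x 70 high, walls 4. Foot catch: a tab 12 deep behind the back wall (x = -62 to -50, z = 0 to 6). Starts hung level in the middle of the rack, front along the rack's +x, underside 60 above the bench, back wall against the lower rail; free to move
- pull (a point): Grip point on the bin's pull, at bin (44, 0, 94): a light wooden fin on the middle of the bin's front wall, 14 thick in y (grip across this), 34 long in x, 38 high above the rim; this point lies 14 below its top, 24 above the rim. Axes as the bin's
- lip (a point): Middle of the lower edge of the bin's lip, at bin (-66, 0, 56). The lip, 90 wide, runs 18 back from the back wall at z = 66 to 70, then turns down, 4 thick (x = -68 to -64), to z = 56. Axes as the bin's
- rack: Dark wooden stand with steel rails, fixed, 170 wide (y), 126 high; the bin hangs on its +x side. Origin on the bench below the front face of the lower rail, mid width. Lower rail: x = -14 to 0, z = 69 to 85; the bin's catch sits under it with 3 mm of play, so a level bin cannot be lifted off. Front tipped up 15 degrees or more about the lip, the catch is clear; 20 to 25 gives room
- ledge (a point): Middle of the top edge of the rack's tongue, at rack (-10, 0, 126): a steel strip 8 thick (x = -14 to -6). Behind it a trough with its floor at z = 110 takes the bin's lip, which hangs 10 below the tongue's top; 6 mm of play in x between tongue and bin. Axes as the rack's
- mat: Green mat, fixed, 180 x 180, 4 thick; origin at the middle of its underside, on the bench. It and the tray may have changed places
- tray: Shallow light wooden tray, fixed, 120 x 120 outside, 18 high, walls and floor 5 thick; origin at the middle of its underside, on the bench
- tin: Closed round copper rivet tin, diameter 54, 55 high, about 0.25 kg, standing on the mat at the start; origin at the centre of its underside, z up its axis
- barrel: Bystander: steel gut barrel, diameter 80, 70 high, towards the far edge of the bench; origin at the centre of its underside
- rod: Bystander: brass crutch rod, 170 long, lying on the bench; origin at the middle of its underside
- column: Bystander: dark walnut hood column, 320 long, 45 square at the ends, lying on the bench to the left of the rack; origin at the middle of its underside
- oil: Bystander: amber oil bottle, diameter 44, 110 high; origin at the centre of its underside
- driver: Bystander: screwdriver lying on the bench; origin at the middle of its underside
- oak_block: Bystander: light oak block 70 x 50 x 35 lying near the robot; origin at the centre of its underside

How it is judged:
By the outcome, as a careful person would: the job done as asked, in the order asked, and still so for the second after the job is handed in, with the robot touching nothing.
It also fails if it takes over 61 s, if anything falls off the work surface, if the arm or the gripper's body presses on something with over 40 N, if the wrist force passes 120 N, or if a joint passes its speed limit or range.

## Robot

A 6-joint arm with a two-finger parallel gripper is mounted at the origin on the work surface. World frame = base frame: x ahead of the robot, y to its left, z up, the work surface at z = 0. Lengths are in m, angles in rad, forces in N, time in s.
With the tool pointing down it reaches from about 0.225 to 0.875 m from the base axis. Payload 3.4 kg.
Tool frame: the origin (TCP) lies between the finger pads; the fingertips stand 11 mm ahead of it and the grasp point (between the pads) lies 8 mm behind it (tips_ahead is the distance from the TCP to the fingertips, in m); z points along the fingers, x is the direction in which the jaws open and shut, and the axes are right-handed (so a half turn about z gives the same grasp; the last joint's range is limited). The gripper opens to 85 mm and grips with 20 to 120 N. Pads are 22 mm wide; open, the fingers measure 114 mm over their backs; the gripper's body (76 mm by 85 mm) begins 54 mm behind the grasp point. The pads swing forward as they close: fully open they stand 13 mm farther back than shut.
Start: joints at [1.146, 0.276, 1.505, -0, 1.361, -0.121], TCP at [0.172, 0.549, 0.242] pointing down, gripper open.
Joint ranges: [-2.89, 2.89], [-0.75, 2.08], [0.22, 2.7], [-1.18, 4.32], [0.11, 2.71], [-2.7, 2.7]. Speed limits (rad/s): [2.57, 2.57, 3.14, 3.14, 3.14, 3.14].

## Interface

Orientations are given as a unit quaternion [w, x, y, z].
In Python, from rig import get_state, get_image, sign_off, masks_of, tips_ahead gives the robot as it stands.
- The arm moves only by the tool play_rows, never from a script. Its argument "series" is a list of rows, each an object of numbers: "fingers": the closure, from -1 (fully open) to 1 (shut); "dx", "dy", "dz": the shift along the world's x, y, z in mm; "turn": the turn about the world's z in rad. A call has 1 to 20 rows; each row shifts and turns the pose as measured when the row begins; what a row does not reach is not made up. A row lasts 1/12 s, in which the tool goes at most 41.7 mm and 7.16 degrees, less where a joint would pass 70% of its speed; a pose out of reach is approached as far as the arm can. A call with a gripper value outside its range is refused whole. The fingers move at their own pace and stop on an object; "squeeze" is the grip in N (left out, the last holds). Time passes only in rows, so rows that do not move let the fingers close. It gives the time, the measured TCP pose, the force and the opening at its end, in the units of the state.
- get_state(): the state, without advancing time (a new reading comes with each control period).
- get_image(name): name is "scene" or "top" or "wrist"; returns a dict with "pixels" (400x640x3 uint8, red, green, blue), "vfov" (degrees; the focal length in pixels is half the picture's height over the tangent of half this angle, whatever the lens; pixels are square), "cx", "cy" (the principal point, pixels), "rvec" (rotation vector, rad) and "tvec" (3), from world to camera coordinates, as OpenCV has them; the wrist camera has in their place "hand_eye" (4x4, takes a point from camera to tool coordinates, whose origin is the TCP and whose axes are the tool frame's). Camera axes: x right, y down, z forward; pixel columns grow to the right and rows downward; lengths in m; the calibration is good to about 2 mm. A picture is of the moment at which its call begins: read the wrist's pose just before it. There is no depth.
- sign_off(): hands the job in, once; it reports no verdict.
Trained networks look in a picture, given as the dict that the camera call returned (one of the last four; its "shot" number tells which), for a name from the list of things; names that differ only in an ending like _2 or _b are one class to them, and where a whole thing is asked for, a point or a joint stands for the part that bears it (a point fixed in the world has none). Each returns a list of dicts, best first, with "p" (0 to 1); they miss things now and then, are a little off and sometimes report something else, mostly with a low value. They report only what shows in the picture. A call takes as long as a camera call.
- masks_of(picture, label): "region" (400x640 bool, what is visible of it) and "xy" ([column, row] in pixels, amid what is visible of it).
The state is a dict: "clock": time; "qpos": joint angles; "qd": joint speeds; "effort": joint torques, N m; "position": TCP position; "ee_rot": TCP orientation; "contact_force": force on the tool from outside, world axes, zero at the start; "moment": the same for the moment, N m; "width": finger opening in m.
Only numpy, scipy, OpenCV 4.12 (cv2) and the standard library are available. Lean on these libraries where they do the work, as an engineer would, in place of code of your own. Each camera call takes 0.05 s, during which the arm holds its last target. There are 200 camera calls.

## Working session

There is one attempt and no reset: what is moved stays moved. The work goes in short steps, Python scripts to look and compute and a tool call to move; the robot and the scene stay as the last step left them, time stands still between calls to the robot, and variables do not carry over. Pictures are saved under pics/ and viewed, about 8 in all and at most 12, crops included, and the job is handed in when it is done.

Besides the shell and the picture viewer there is one more tool, called after "Call:" in YAML: its name, and indented under it one key for each argument. play_rows: Moves the arm, as the interface text tells. Its arguments: {"type":"object","properties":{"series":{"type":"array"},"squeeze":{"type":"number"}},"required":["series"]}

```bash
mkdir -p pics; ls; cat > h.py <<'E'
import numpy as np, cv2
from rig import *
def K(im):
    f=200/np.tan(np.radians(im['vfov'])/2); return np.array([[f,0,im['cx']],[0,f,im['cy']],[0,0,1.]])
def RT(im,st=None):
    if 'rvec' in im: return cv2.Rodrigues(np.array(im['rvec'],float))[0],np.array(im['tvec'],float).ravel()
    w,x,y,z=st['ee_rot']
    from scipy.spatial.transform import Rotation as Ro
    T=np.eye(4);T[:3,:3]=Ro.from_quat([x,y,z,w]).as_matrix();T[:3,3]=st['position']
    M=np.linalg.inv(T@np.array(im['hand_eye'])); return M[:3,:3],M[:3,3]
def ray(im,uv,st=None):
    R,t=RT(im,st); d=R.T@np.linalg.inv(K(im))@np.array([uv[0],uv[1],1.]); return -R.T@t,d/np.linalg.norm(d)
def atz(im,uv,z,st=None):
    c,d=ray(im,uv,st); return c+d*(z-c[2])/d[2]
def tri(*rs):
    A=np.zeros((3,3));b=np.zeros(3)
    for c,d in rs:
        P=np.eye(3)-np.outer(d,d);A+=P;b+=P@c
    x=np.linalg.solve(A,b); return x,[np.linalg.norm((np.eye(3)-np.outer(d,d))@(x-c)) for c,d in rs]
def proj(im,p,st=None):
    R,t=RT(im,st); q=K(im)@(R@np.array(p)+t); return q[:2]/q[2]
def save(im,n): cv2.imwrite('pics/'+n,im['pixels'][:,:,::-1])
E
python3 - <<'E'
from h import *
np.set_printoptions(precision=4,suppress=True)
s=get_state();print(s['position'],s['ee_rot'],s['width'],s['clock'])
for n in ['scene','top']:
    im=get_image(n);save(im,n+'0.png')
    R,t=RT(im);print(n,im['vfov'],-R.T@t)
    for l in ['bin','pull','lip','rack','mat','tray','tin','barrel','rod','column','oil','driver','oak_block']:
        for m in masks_of(im,l)[:2]:
            r=m['region'].astype(np.uint8); print(l,round(m['p'],2),np.round(m['xy'],1),r.sum(),cv2.boundingRect(r),atz(im,m['xy'],0))
            if m['p']>.5: np.save(f'{n}_{l}.npy',r) if m is masks_of else None
E
```

```text
pics
[0.1718 0.5482 0.2414] [ 0.0005  0.806   0.592  -0.0008] 0.08577726229681364 0.0
scene 47.05767745946688 [ 1.2543 -0.0309  1.3329]
bin 0.78 [403.4 191.3] 1507 (383, 170, 38, 45) [0.4148 0.2289 0.    ]
pull 0.69 [400.5 193.5] 1512 (384, 171, 38, 44) [ 0.4241  0.2186 -0.    ]
lip 0.86 [401.4 195.7] 1479 (383, 171, 38, 44) [0.4327 0.2213 0.    ]
lip 0.35 [438.6 253.9] 307 (429, 234, 30, 58) [0.6419 0.3284 0.    ]
rack 0.75 [381.6 183.7] 786 (371, 166, 55, 47) [0.3877 0.1554 0.    ]
mat 0.83 [289.7 210.2] 2220 (264, 184, 56, 47) [ 0.5083 -0.1526  0.    ]
tray 0.8 [232.1 199.1] 1149 (211, 185, 40, 33) [ 0.4753 -0.3505  0.    ]
tin 0.84 [296.1 196. ] 283 (285, 186, 16, 21) [ 0.4521 -0.1353  0.    ]
barrel 0.86 [397.1 276.4] 674 (382, 263, 29, 31) [0.7238 0.1948 0.    ]
barrel 0.51 [380.  184.4] 692 (371, 167, 55, 46) [0.3908 0.1498 0.    ]
rod 0.76 [272.3 249. ] 54 (238, 246, 37, 44) [ 0.652  -0.1966  0.    ]
column 0.96 [467.4 182.6] 1046 (441, 140, 51, 85) [0.3681 0.4509 0.    ]
oil 0.68 [168.8 201.4] 337 (161, 189, 20, 26) [ 0.4951 -0.5624  0.    ]
driver 0.53 [438.3 253.6] 190 (42
[... 550 characters left out ...]
 203, 33, 32) [ 0.4823 -0.3386  0.    ]
tray 0.55 [337.1 213. ] 1987 (313, 194, 48, 47) [ 0.508  -0.1507  0.    ]
tin 0.69 [336.5 220.4] 170 (330, 215, 14, 15) [ 0.4793 -0.1482  0.    ]
barrel 0.68 [249.9 154.3] 401 (240, 142, 22, 23) [0.7402 0.1905 0.    ]
column 0.76 [183.9 250.3] 897 (167, 206, 34, 86) [0.3646 0.4363 0.    ]
oil 0.59 [439.5 206.4] 113 (435, 203, 13, 11) [ 0.5336 -0.5478  0.    ]
driver 0.59 [213.  179.3] 247 (204, 148, 19, 47) [0.6405 0.3326 0.    ]
driver 0.16 [334.9 221.4] 157 (330, 215, 14, 14) [ 0.4754 -0.142   0.    ]
oak_block 0.64 [367.9 265.4] 244 (358, 253, 20, 20) [ 0.3067 -0.2671  0.    ]
oak_block 0.4 [251.3 238.4] 941 (220, 216, 49, 35) [0.41   0.1793 0.    ]
```

```bash
python3 - <<'E'
import cv2,numpy as np
a=cv2.imread('pics/scene0.png')[135:300,150:500];b=cv2.imread('pics/top0.png')[135:295,150:460]
cv2.imwrite('pics/a.png',cv2.resize(a,None,fx=2.28,fy=2.28,interpolation=3));cv2.imwrite('pics/b.png',cv2.resize(b,None,fx=2.55,fy=2.55,interpolation=3))
E
```

```text
(no output)
```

View pics/a.png

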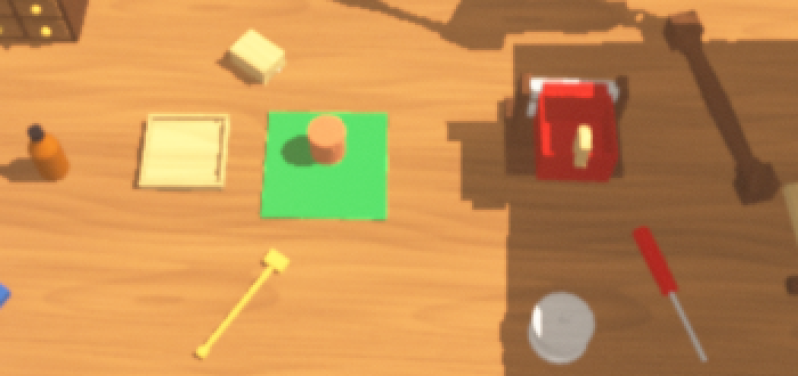

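View pics/b.png

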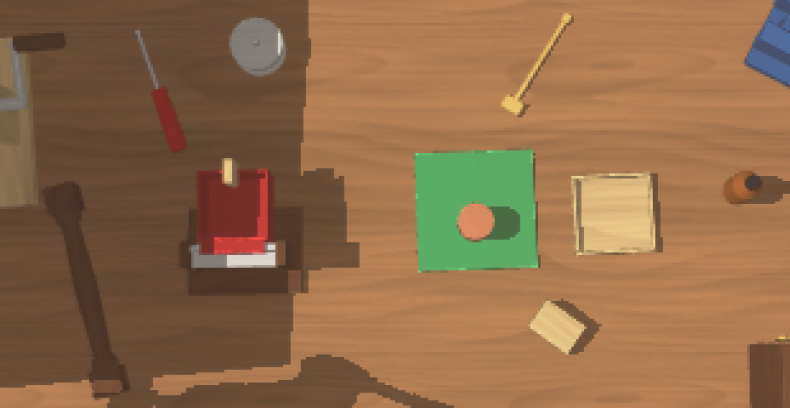

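```bash
cat > m.py <<'E'
from h import *
np.set_printoptions(precision=4,suppress=True)
S=get_image('scene');T=get_image('top')
fa=lambda p:(150+(p[0]-.5)/2.28,135+(p[1]-.5)/2.28); fb=lambda p:(150+(p[0]-.5)/2.55,135+(p[1]-.5)/2.55)
E
python3 - <<'E'
from m import *
for n,a,b,z in [('mat',[(268,112),(387,113),(387,219),(262,216)],[(416,152),(535,150),(538,268),(419,271)],.004),
 ('tray',[(148,115),(229,115),(224,187),(138,186)],[(572,176),(652,173),(656,251),(577,254)],.018)]:
    A=np.array([atz(S,fa(p),z) for p in a]);B=np.array([atz(T,fb(p),z) for p in b])
    print(n,A.mean(0),B.mean(0));print(B[:,:2],np.degrees(np.arctan2(*(B[0]-B[1])[[0,1]])))
for n,p,q in [('tin',(327,126),(476,222)),('pull',(585,127),(229,160)),('barreltop',(562,325),(257,45))]:
    print(n,tri(ray(S,fa(p)),ray(T,fb(q))))
for uv in [(191,246),(276,245)]: print('rackback',atz(T,fb(uv),.126))
for uv in [(198,172),(269,170)]: print('binfront',atz(T,fb(uv),.13))
print(tips_ahead() if callable(tips_ahead) else tips_ahead)
E
```

```text
mat [ 0.4958 -0.1432  0.004 ] [ 0.4916 -0.1495  0.004 ]
[[ 0.5802 -0.0572]
 [ 0.5832 -0.2383]
 [ 0.4037 -0.2407]
 [ 0.3993 -0.0619]] -0.95602900266001
tray [ 0.4917 -0.3495  0.018 ] [ 0.4848 -0.3549  0.018 ]
[[ 0.5413 -0.2923]
 [ 0.5458 -0.413 ]
 [ 0.4282 -0.4162]
 [ 0.4237 -0.298 ]] -2.144230378797321
tin (array([ 0.4673, -0.1436,  0.062 ]), [np.float64(0.0021035946945747127), np.float64(0.002103594694574721)])
pull (array([0.5386, 0.1965, 0.2016]), [np.float64(0.0017550656191509997), np.float64(0.0017550656191510406)])
barreltop (array([0.7398, 0.1851, 0.0324]), [np.float64(0.0016471917140546209), np.float64(0.0016471917140545701)])
rackback [0.4274 0.2579 0.126 ]
rackback [0.4288 0.1384 0.126 ]
binfront [0.532  0.2498 0.13  ]
binfront [0.5348 0.1495 0.13  ]
0.011
```

Call:
play_rows:
  series:
    - {"fingers": -1,"dx": 24,"dy": -29,"dz": 14,"turn": 0.11}
    - {"fingers": -1,"dx": 24,"dy": -29,"dz": 14,"turn": 0.11}
    - {"fingers": -1,"dx": 24,"dy": -29,"dz": 14,"turn": 0.11}
    - {"fingers": -1,"dx": 24,"dy": -29,"dz": 10}
    - {"fingers": -1,"dx": 24,"dy": -29,"dz": 10}
    - {"fingers": -1,"dx": 24,"dy": -29,"dz": 10}
    - {"fingers": -1,"dx": 24,"dy": -29,"dz": 10}
    - {"fingers": -1,"dx": 24,"dy": -29,"dz": 10}
    - {"fingers": -1,"dx": 24,"dy": -29,"dz": 5}
    - {"fingers": -1,"dx": 24,"dy": -29,"dz": 5}
    - {"fingers": -1,"dx": 24,"dy": -29,"dz": 5}
    - {"fingers": -1,"dx": 24,"dy": -29}
    - {"fingers": -1}

```text
invalid input at $.series[3]: expected keys fingers, dx, dy, dz, turn
```

```bash
python3 - <<'E'
from m import *
s=get_state();W=get_image('wrist');save(W,'w1.png');R,t=RT(W,s);print(s['position'],s['ee_rot'],-R.T@t,W['vfov'],s['clock'])
np.savez('w1.npz',R=R,t=t,K=K(W))
E
```

```text
[0.172  0.5487 0.2423] [-0.      0.806   0.592   0.0001] [0.0974 0.5732 0.3735] 71.78260942877205 1.6
```

View pics/w1.png

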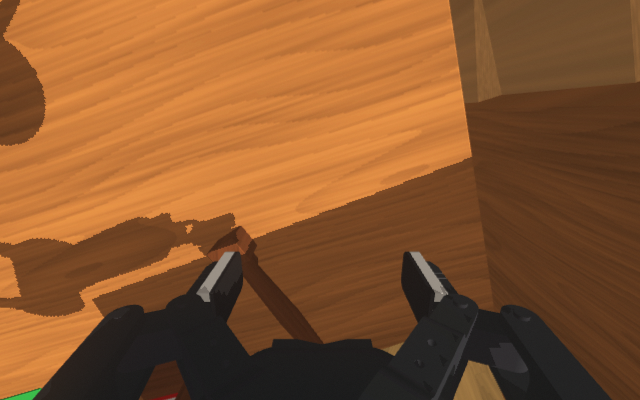

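Call:
play_rows:
  series:
    - {"fingers": -1,"dx": 26,"dy": -20,"dz": 20,"turn": 0.11}
    - {"fingers": -1,"dx": 26,"dy": -20,"dz": 20,"turn": 0.11}
    - {"fingers": -1,"dx": 26,"dy": -20,"dz": 20,"turn": 0.11}
    - {"fingers": -1,"dx": 29,"dy": -23,"dz": 15,"turn": 0}
    - {"fingers": -1,"dx": 29,"dy": -23,"dz": 15,"turn": 0}
    - {"fingers": -1,"dx": 29,"dy": -23,"dz": 15,"turn": 0}
    - {"fingers": -1,"dx": 31,"dy": -25,"dz": 5,"turn": 0}
    - {"fingers": -1,"dx": 31,"dy": -25,"dz": 5,"turn": 0}
    - {"fingers": -1,"dx": 31,"dy": -25,"dz": 0,"turn": 0}
    - {"fingers": -1,"dx": 31,"dy": -25,"dz": 0,"turn": 0}
    - {"fingers": -1,"dx": 31,"dy": -25,"dz": 0,"turn": 0}
    - {"fingers": -1,"dx": 31,"dy": -25,"dz": 0,"turn": 0}
    - {"fingers": -1,"dx": 31,"dy": -25,"dz": 0,"turn": 0}
    - {"fingers": -1,"dx": 31,"dy": -25,"dz": 0,"turn": 0}
    - {"fingers": -1,"dx": 31,"dy": -25,"dz": 0,"turn": 0}
    - {"fingers": -1,"dx": 0,"dy": 0,"dz": 0,"turn": 0}

```text
clock: 2.98
position: [0.6305, 0.175, 0.3626]
ee_rot: [0.003, 0.689, 0.725, 0.002]
contact_force: [-1.1, 0.7, -0.7]
width: 0.0854
```

```bash
cat > look.py <<'E'
from m import *
import sys,pickle
n=sys.argv[1]
s=get_state();W=get_image('wrist');save(W,n+'.png');R,t=RT(W,s);print(s['position'],s['ee_rot'],'cam',-R.T@t,s['clock'],s['width'],s['contact_force'])
pickle.dump((s,W),open(n+'.pkl','wb'))
for l in sys.argv[2:]:
    for m in masks_of(W,l)[:1]:
        print(l,round(m['p'],2),m['xy'],cv2.boundingRect(m['region'].astype(np.uint8)))
E
python3 look.py w2 bin pull lip
```

```text
[0.6261 0.1792 0.3635] [0.0005 0.6875 0.7262 0.0023] cam [0.5474 0.1755 0.4943] 3.0833 0.0856587820021595 [-0.3555  0.3489 -0.3323]
bin 0.6 [349.1, 50.0] (306, 0, 90, 112)
pull 0.65 [351.4, 50.4] (305, 0, 91, 112)
lip 0.65 [346.1, 51.5] (305, 0, 90, 112)
```

View pics/w2.png

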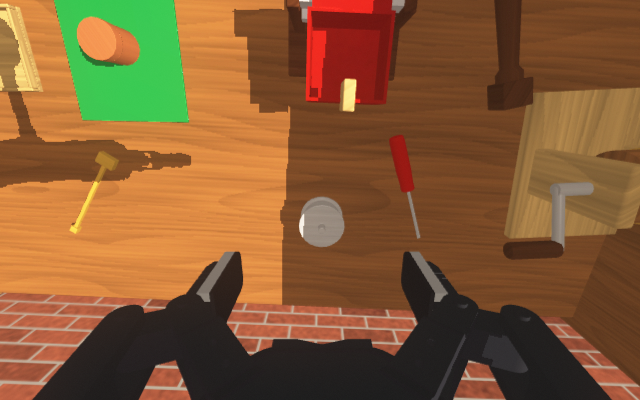

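Call:
play_rows:
  series:
    - {"fingers": -1,"dx": -36,"dy": 4,"dz": 0,"turn": 0}
    - {"fingers": -1,"dx": -36,"dy": 4,"dz": 0,"turn": 0}
    - {"fingers": -1,"dx": -36,"dy": 4,"dz": 0,"turn": 0}
    - {"fingers": -1,"dx": -36,"dy": 4,"dz": 0,"turn": 0}
    - {"fingers": -1,"dx": 0,"dy": 0,"dz": 0,"turn": 0}

```text
clock: 3.7
position: [0.4701, 0.2027, 0.363]
ee_rot: [-0.0, 0.683, 0.731, 0.003]
contact_force: [-0.3, 0.1, 0.4]
width: 0.0856
```

```bash
python3 look.py w3 bin mat tray tin
```

```text
[0.4759 0.2025 0.3632] [0.002  0.6833 0.7301 0.0048] cam [0.3966 0.1977 0.4936] 3.8 0.08517708875290675 [ 0.862  -0.879   0.4603]
bin 0.92 [321.9, 168.8] (285, 125, 77, 106)
mat 0.56 [128.0, 155.2] (61, 97, 121, 105)
tray 0.68 [18.2, 148.2] (0, 104, 48, 73)
tin 0.84 [110.2, 141.8] (81, 124, 57, 36)
```

View pics/w3.png

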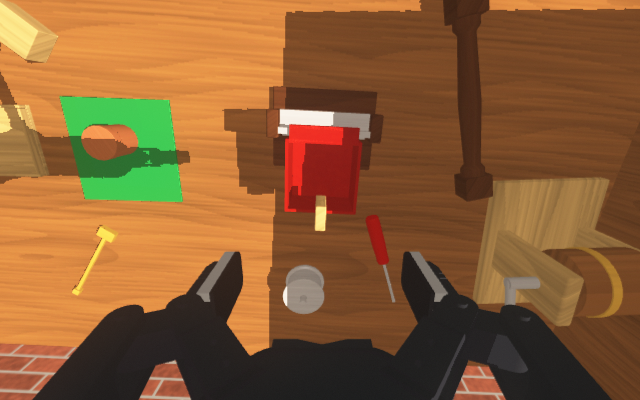

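Call:
play_rows:
  series:
    - {"fingers": -1,"dx": -6,"dy": -38,"dz": 0,"turn": 0}
    - {"fingers": -1,"dx": -6,"dy": -38,"dz": 0,"turn": 0}
    - {"fingers": -1,"dx": -6,"dy": -38,"dz": 0,"turn": 0}
    - {"fingers": -1,"dx": -6,"dy": -38,"dz": -5,"turn": 0}
    - {"fingers": -1,"dx": -6,"dy": -38,"dz": -10,"turn": 0}
    - {"fingers": -1,"dx": -6,"dy": -38,"dz": -10,"turn": 0}
    - {"fingers": -1,"dx": -6,"dy": -38,"dz": -10,"turn": 0}
    - {"fingers": -1,"dx": -6,"dy": -38,"dz": -15,"turn": 0}
    - {"fingers": -1,"dx": -6,"dy": -38,"dz": -15,"turn": 0}
    - {"fingers": -1,"dx": 0,"dy": 0,"dz": 0,"turn": 0}

```text
clock: 4.88
position: [0.4328, -0.1536, 0.2919]
ee_rot: [0.002, 0.684, 0.73, 0.004]
contact_force: [-0.5, 0.9, -0.2]
width: 0.0853
```

```bash
python3 look.py w4 tin mat tray
```

```text
[ 0.4343 -0.1491  0.2939] [0.002  0.6828 0.7306 0.0062] cam [ 0.3547 -0.1544  0.4241] 4.9833 0.08532143698273605 [ 0.0183  1.117  -0.1217]
tin 0.63 [323.2, 193.4] (305, 170, 38, 45)
mat 0.64 [302.3, 189.7] (264, 140, 118, 110)
tray 0.7 [187.4, 185.9] (141, 148, 91, 78)
```

View pics/w4.png

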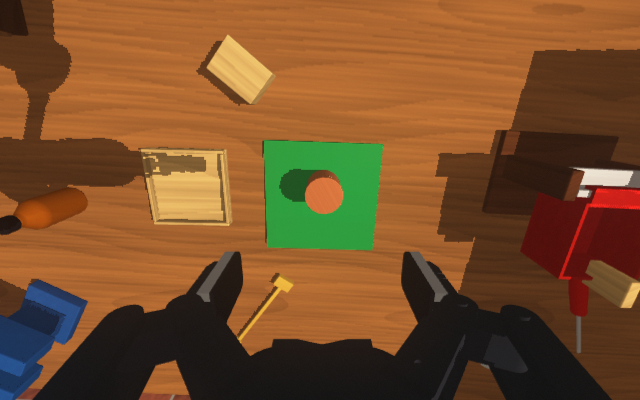

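```bash
python3 - <<'E'
from m import *
import pickle
s3,W3=pickle.load(open('w3.pkl','rb'));s4,W4=pickle.load(open('w4.pkl','rb'))
print(tri(ray(W4,(324,195),s4),ray(W3,(97,142),s3),ray(S,fa((327,126))),ray(T,fb((476,222)))))
print('tin@.059',atz(W4,(324,195),.059,s4),atz(T,fb((476,222)),.059))
for n,c,z in [('mat',[(264,140),(383,144),(374,251),(267,248)],.004),('tray',[(139,149),(228,149),(231,226),(154,224)],.018)]:
    A=np.array([atz(W4,p,z,s4) for p in c]);print(n,A.mean(0),A[:,:2].ravel())
E
```

```text
(array([ 0.4677, -0.1425,  0.0613]), [np.float64(0.0014706796126489387), np.float64(0.0011384172167819436), np.float64(0.0012136351988245894), np.float64(0.0032391976120629135)])
tin@.059 [ 0.4688 -0.141   0.059 ] [ 0.4678 -0.1458  0.059 ]
mat [ 0.4933 -0.1415  0.004 ] [ 0.406  -0.2343  0.4002 -0.0561  0.5807 -0.0467  0.5865 -0.2291]
tray [ 0.485  -0.3466  0.018 ] [ 0.4291 -0.4126  0.4207 -0.2839  0.543  -0.284   0.5473 -0.4057]
```

Call:
play_rows:
  series:
    - {"fingers": -1,"dx": 7,"dy": 1,"dz": -36,"turn": 0}
    - {"fingers": -1,"dx": 7,"dy": 1,"dz": -36,"turn": 0}
    - {"fingers": -1,"dx": 7,"dy": 1,"dz": -36,"turn": 0}
    - {"fingers": -1,"dx": 7,"dy": 2,"dz": -36,"turn": 0}
    - {"fingers": -1,"dx": 6,"dy": 1,"dz": -36,"turn": 0}
    - {"fingers": -1,"dx": 0,"dy": 0,"dz": 0,"turn": 0}

```text
clock: 5.78
position: [0.4753, -0.1347, 0.1172]
ee_rot: [0.014, 0.675, 0.737, 0.01]
contact_force: [-2.0, 0.7, -0.6]
width: 0.0853
```

Call:
play_rows:
  series:
    - {"fingers": -1,"dx": 0,"dy": 0,"dz": 0,"turn": 0}
    - {"fingers": -1,"dx": 0,"dy": 0,"dz": 0,"turn": 0}

```text
clock: 5.95
position: [0.4756, -0.133, 0.1179]
ee_rot: [0.013, 0.674, 0.738, 0.01]
contact_force: [-0.1, 0.9, 0.1]
width: 0.0856
```

```bash
python3 - <<'E'
from m import *
for i in range(4):
    s=get_state();print(s['position'],s['ee_rot']);W=get_image('wrist')
print(masks_of(W,'tin')[0]['xy'],atz(W,masks_of(W,'tin')[0]['xy'],.059,s))
E
```

```text
[ 0.4767 -0.1339  0.1191] [0.0149 0.6743 0.7382 0.0101]
[ 0.4768 -0.1341  0.1193] [0.0152 0.6745 0.7381 0.0102]
[ 0.4767 -0.1342  0.1191] [0.0152 0.6746 0.738  0.0102]
[ 0.4764 -0.1342  0.1189] [0.015  0.6747 0.7379 0.0101]
[313.7, 204.0] [ 0.4652 -0.1405  0.059 ]
```

Call:
play_rows:
  series:
    - {"fingers": -1,"dx": -4,"dy": -4,"dz": 0,"turn": 0}
    - {"fingers": -1,"dx": -4,"dy": -4,"dz": 0,"turn": 0}
    - {"fingers": -1,"dx": 0,"dy": 0,"dz": -18,"turn": 0}
    - {"fingers": -1,"dx": 0,"dy": 0,"dz": -18,"turn": 0}
    - {"fingers": -1,"dx": 0,"dy": 0,"dz": -18,"turn": 0}
    - {"fingers": -1,"dx": 0,"dy": 0,"dz": -10,"turn": 0}
    - {"fingers": -1,"dx": 0,"dy": 0,"dz": 0,"turn": 0}
    - {"fingers": -1,"dx": 0,"dy": 0,"dz": 0,"turn": 0}

```text
clock: 7.02
position: [0.4662, -0.1463, 0.0545]
ee_rot: [0.017, 0.675, 0.737, 0.01]
contact_force: [0.6, 0.0, 0.1]
width: 0.0848
```

Call:
play_rows:
  series:
    - {"fingers": -1,"dx": 0,"dy": 3,"dz": -8,"turn": 0}
    - {"fingers": -1,"dx": 1,"dy": 0,"dz": -7,"turn": 0}
    - {"fingers": -1,"dx": 0,"dy": 0,"dz": 0,"turn": 0}
    - {"fingers": 1,"dx": 0,"dy": 0,"dz": 0,"turn": 0}
    - {"fingers": 1,"dx": 0,"dy": 0,"dz": 0,"turn": 0}
    - {"fingers": 1,"dx": 0,"dy": 0,"dz": 0,"turn": 0}
    - {"fingers": 1,"dx": 0,"dy": 0,"dz": 0,"turn": 0}
    - {"fingers": 1,"dx": 0,"dy": 0,"dz": 0,"turn": 0}
    - {"fingers": 1,"dx": 0,"dy": 0,"dz": 0,"turn": 0}
  squeeze: 35

```text
clock: 7.77
position: [0.4686, -0.1441, 0.0408]
ee_rot: [0.019, 0.676, 0.737, 0.011]
contact_force: [0.2, -0.2, -1.8]
width: 0.0521
```

Call:
play_rows:
  series:
    - {"fingers": 1,"dx": 0,"dy": 0,"dz": 15,"turn": 0}
    - {"fingers": 1,"dx": 0,"dy": 0,"dz": 25,"turn": 0}
    - {"fingers": 1,"dx": 0,"dy": -15,"dz": 20,"turn": 0}
    - {"fingers": 1,"dx": 3,"dy": -25,"dz": 0,"turn": 0}
    - {"fingers": 1,"dx": 3,"dy": -25,"dz": 0,"turn": 0}
    - {"fingers": 1,"dx": 3,"dy": -25,"dz": 0,"turn": 0}
    - {"fingers": 1,"dx": 3,"dy": -25,"dz": 0,"turn": 0}
    - {"fingers": 1,"dx": 3,"dy": -25,"dz": 0,"turn": 0}
    - {"fingers": 1,"dx": 3,"dy": -25,"dz": 0,"turn": 0}
    - {"fingers": 1,"dx": 0,"dy": -20,"dz": 0,"turn": 0}
    - {"fingers": 1,"dx": 0,"dy": 0,"dz": 0,"turn": 0}
    - {"fingers": 1,"dx": 0,"dy": 0,"dz": 0,"turn": 0}

```text
clock: 8.77
position: [0.4821, -0.335, 0.1009]
ee_rot: [0.015, 0.674, 0.738, 0.009]
contact_force: [0.5, 0.7, -2.6]
width: 0.052
```

Call:
play_rows:
  series:
    - {"fingers": 1,"dx": 4,"dy": -12,"dz": 0,"turn": 0}
    - {"fingers": 1,"dx": 0,"dy": 0,"dz": -15,"turn": 0}
    - {"fingers": 1,"dx": 0,"dy": 0,"dz": -15,"turn": 0}
    - {"fingers": 1,"dx": 0,"dy": 0,"dz": -15,"turn": 0}
    - {"fingers": 1,"dx": 0,"dy": 0,"dz": -5,"turn": 0}
    - {"fingers": 1,"dx": 0,"dy": 0,"dz": 0,"turn": 0}
    - {"fingers": 1,"dx": 0,"dy": 0,"dz": 0,"turn": 0}

```text
clock: 9.35
position: [0.4876, -0.3462, 0.0492]
ee_rot: [0.015, 0.673, 0.739, 0.01]
contact_force: [-0.4, -0.1, -1.2]
width: 0.0519
```

Call:
play_rows:
  series:
    - {"fingers": 1,"dx": 0,"dy": -2,"dz": -3,"turn": 0}
    - {"fingers": 1,"dx": 0,"dy": 0,"dz": -3,"turn": 0}
    - {"fingers": 1,"dx": 0,"dy": 0,"dz": -1,"turn": 0}
    - {"fingers": 1,"dx": 0,"dy": 0,"dz": 0,"turn": 0}

```text
clock: 9.68
position: [0.4892, -0.3489, 0.0441]
ee_rot: [0.017, 0.672, 0.74, 0.01]
contact_force: [-1.0, -1.0, -2.0]
width: 0.0516
```

Call:
play_rows:
  series:
    - {"fingers": 1,"dx": 0,"dy": 0,"dz": -2,"turn": 0}
    - {"fingers": 1,"dx": 0,"dy": 0,"dz": 0,"turn": 0}

```text
clock: 9.85
position: [0.4895, -0.3492, 0.0427]
ee_rot: [0.018, 0.672, 0.74, 0.01]
contact_force: [-0.4, 0.1, -1.8]
width: 0.0518
```

Call:
play_rows:
  series:
    - {"fingers": 1,"dx": 0,"dy": 0,"dz": -2,"turn": 0}
    - {"fingers": 1,"dx": 0,"dy": 0,"dz": -1,"turn": 0}
    - {"fingers": 1,"dx": 0,"dy": 0,"dz": 0,"turn": 0}

```text
clock: 10.1
position: [0.4899, -0.3497, 0.0421]
ee_rot: [0.019, 0.672, 0.74, 0.01]
contact_force: [0.4, 0.3, -2.3]
width: 0.0517
```

Call:
play_rows:
  series:
    - {"fingers": 1,"dx": 0,"dy": 0,"dz": -3,"turn": 0}
    - {"fingers": 1,"dx": 0,"dy": 0,"dz": -2,"turn": 0}

```text
clock: 10.27
position: [0.4902, -0.35, 0.0417]
ee_rot: [0.02, 0.672, 0.74, 0.01]
contact_force: [-3.5, 3.2, 12.3]
width: 0.0518
```

Contact. Release partly, then rise straight.

Call:
play_rows:
  series:
    - {"fingers": 0.1,"dx": 0,"dy": 0,"dz": 0,"turn": 0}
    - {"fingers": -0.4,"dx": 0,"dy": 0,"dz": 0,"turn": 0}
    - {"fingers": -0.6,"dx": 0,"dy": 0,"dz": 0,"turn": 0}
    - {"fingers": -0.6,"dx": 0,"dy": 0,"dz": 0,"turn": 0}
    - {"fingers": -0.6,"dx": 0,"dy": 0,"dz": 6,"turn": 0}
    - {"fingers": -0.7,"dx": 0,"dy": 0,"dz": 15,"turn": 0}
    - {"fingers": -0.7,"dx": 0,"dy": 0,"dz": 25,"turn": 0}
    - {"fingers": -1,"dx": 0,"dy": 0,"dz": 35,"turn": 0}
    - {"fingers": -1,"dx": 0,"dy": 0,"dz": 38,"turn": 0}
    - {"fingers": -1,"dx": -10,"dy": 30,"dz": 25,"turn": 0}
    - {"fingers": -1,"dx": -10,"dy": 30,"dz": 25,"turn": 0}
    - {"fingers": -1,"dx": -10,"dy": 30,"dz": 25,"turn": 0}
    - {"fingers": -1,"dx": 0,"dy": 0,"dz": 0,"turn": 0}

```text
clock: 11.35
position: [0.4589, -0.2585, 0.2435]
ee_rot: [0.02, 0.674, 0.738, 0.01]
contact_force: [-0.1, 0.4, -0.3]
width: 0.0855
```

```bash
python3 look.py w5 tin tray
```

```text
[ 0.4595 -0.2617  0.2398] [0.0196 0.6741 0.7383 0.0091] cam [ 0.3762 -0.2662  0.3678] 11.45 0.08512841759356317 [-0.2621  0.0481  0.1637]
tin 0.65 [250.5, 191.2] (225, 165, 52, 52)
tray 0.84 [259.4, 167.6] (206, 131, 98, 93)
```

View pics/w5.png

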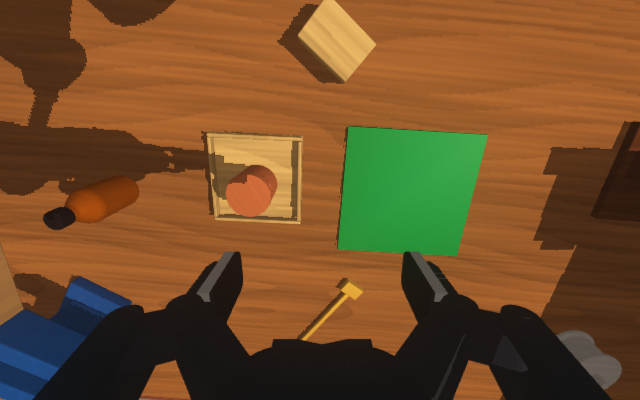

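Call:
play_rows:
  series:
    - {"fingers": -1,"dx": 0,"dy": 33,"dz": 15,"turn": 0}
    - {"fingers": -1,"dx": 0,"dy": 33,"dz": 15,"turn": 0}
    - {"fingers": -1,"dx": 0,"dy": 33,"dz": 15,"turn": 0}
    - {"fingers": -1,"dx": 0,"dy": 33,"dz": 10,"turn": 0}
    - {"fingers": -1,"dx": 0,"dy": 35,"dz": 0,"turn": 0}
    - {"fingers": -1,"dx": 0,"dy": 35,"dz": 0,"turn": 0}
    - {"fingers": -1,"dx": 0,"dy": 35,"dz": 0,"turn": 0}
    - {"fingers": -1,"dx": 0,"dy": 35,"dz": 0,"turn": 0}
    - {"fingers": -1,"dx": 0,"dy": 35,"dz": 0,"turn": 0}
    - {"fingers": -1,"dx": 0,"dy": 35,"dz": 0,"turn": 0}
    - {"fingers": -1,"dx": 0,"dy": 35,"dz": 0,"turn": 0}
    - {"fingers": -1,"dx": 0,"dy": 35,"dz": 0,"turn": 0}
    - {"fingers": -1,"dx": 0,"dy": 20,"dz": 0,"turn": 0}
    - {"fingers": -1,"dx": 0,"dy": 0,"dz": 0,"turn": 0}
    - {"fingers": -1,"dx": 0,"dy": 0,"dz": 0,"turn": 0}

```text
clock: 12.85
position: [0.4621, 0.176, 0.2671]
ee_rot: [-0.0, 0.683, 0.73, -0.004]
contact_force: [-0.1, 0.2, 0.3]
width: 0.0855
```

```bash
python3 look.py w6 bin; python3 - <<'E'
from m import *
import pickle
s5,W5=pickle.load(open('w5.pkl','rb'))
A=np.array([atz(W5,p,.004,s5) for p in [(347,126),(487,134),(458,256),(338,249)]]);print('mat',A.mean(0),A[:,:2].ravel())
a=cv2.imread('pics/w6.png')[90:270,230:430];cv2.imwrite('pics/w6c.png',cv2.resize(a,None,fx=3.3,fy=3.3,interpolation=2))
E
```

```text
[0.4621 0.175  0.2674] [ 0.0001  0.6839  0.7295 -0.004 ] cam [0.3847 0.1716 0.399 ] 12.95 0.08542587105319262 [-0.7657  0.7253  0.041 ]
bin 0.73 [349.9, 207.6] (300, 148, 103, 141)
mat [ 0.4924 -0.1428  0.004 ] [ 0.4061 -0.2367  0.3998 -0.0577  0.5789 -0.0482  0.5847 -0.2286]
```

View pics/w6c.png

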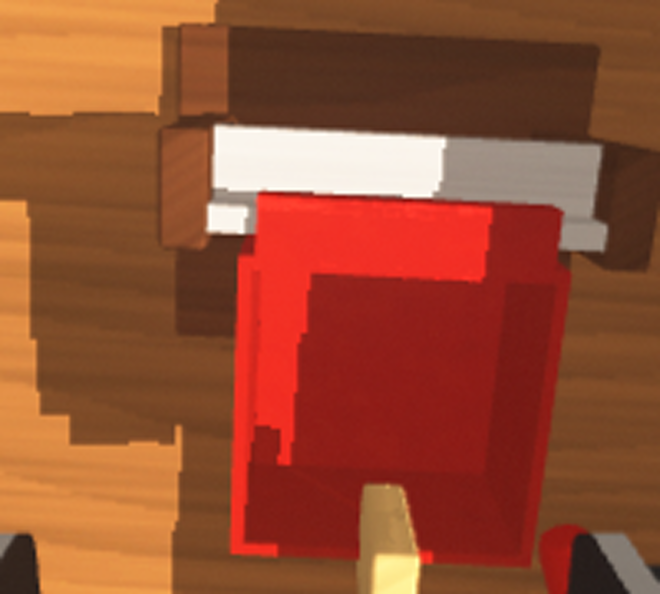

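```bash
cat > fit.py <<'E'
from m import *
import pickle
from scipy.optimize import least_squares
s,W=pickle.load(open('w6.pkl','rb'))
# left in image = -y
M=np.array([(-50,-50,70),(-50,50,70),(50,-50,70),(50,50,70),(-68,-45,70),(-68,45,70),(27,-7,108),(27,7,108)])/1e3
U=np.array([(238,257),(570,270),(232,553),(532,566),(258,194),(560,208),(372,555),(420,555)])/3.3+[230,90]
def P(q):
    c,n=np.cos(q[3]),np.sin(q[3]); Rz=np.array([[c,-n,0],[n,c,0],[0,0,1]]); return (Rz@M.T).T+q[:3]
f=lambda q:(np.array([proj(W,p,s) for p in P(q)])-U).ravel()
r=least_squares(f,[.49,.2,.06,0],loss='soft_l1');q=r.x
print(q,np.degrees(q[3]));print(r.fun.reshape(-1,2).round(1))
r2=least_squares(lambda v:f([v[0],v[1],.06,v[2]]),[.49,.2,0]);print('z=.06',r2.x,r2.cost)
c,n=np.cos(q[3]),np.sin(q[3]);print('pull',q[:3]+[.044*c,.044*n,.094])
print('w/ top cam: rim corners',[atz(T,fb(p),.13)[:2] for p in [(198,172),(269,170)]])
E
python3 fit.py
```

```text
[0.4862 0.2053 0.0589 0.0207] 1.1876215698052341
[[-0.1 -0.4]
 [ 0.1  0. ]
 [-0.3 -0. ]
 [-0.3 -0.3]
 [-0.6  0.5]
 [ 0.4  0.4]
 [ 0.2 -0.4]
 [ 0.5  0.2]]
z=.06 [0.4859 0.2052 0.0205] 1.2836931700314893
pull [0.5302 0.2062 0.1529]
w/ top cam: rim corners [array([0.532 , 0.2498]), array([0.5348, 0.1495])]
```

Call:
play_rows:
  series:
    - {"fingers": -1,"dx": 20,"dy": 10,"dz": 0,"turn": -0.02}
    - {"fingers": -1,"dx": 20,"dy": 10,"dz": 0,"turn": -0.02}
    - {"fingers": -1,"dx": 20,"dy": 10,"dz": 0,"turn": 0}
    - {"fingers": -1,"dx": 7,"dy": 1,"dz": 0,"turn": 0}
    - {"fingers": -1,"dx": 0,"dy": 0,"dz": -18,"turn": 0}
    - {"fingers": -1,"dx": 0,"dy": 0,"dz": -18,"turn": 0}
    - {"fingers": -1,"dx": 0,"dy": 0,"dz": -18,"turn": 0}
    - {"fingers": -1,"dx": 0,"dy": 0,"dz": 0,"turn": 0}
    - {"fingers": -1,"dx": 0,"dy": 0,"dz": 0,"turn": 0}

```text
clock: 14.0
position: [0.5316, 0.2012, 0.2172]
ee_rot: [0.003, 0.702, 0.712, -0.001]
contact_force: [1.4, 0.2, -0.8]
width: 0.0853
```

Call:
play_rows:
  series:
    - {"fingers": -1,"dx": -1,"dy": 4,"dz": 0,"turn": 0}
    - {"fingers": -1,"dx": 0,"dy": 0,"dz": -15,"turn": 0}
    - {"fingers": -1,"dx": 0,"dy": 0,"dz": -15,"turn": 0}
    - {"fingers": -1,"dx": 0,"dy": 0,"dz": -15,"turn": 0}
    - {"fingers": -1,"dx": 0,"dy": 0,"dz": -12,"turn": 0}
    - {"fingers": -1,"dx": 0,"dy": 0,"dz": 0,"turn": 0}
    - {"fingers": -1,"dx": 0,"dy": 0,"dz": 0,"turn": 0}

```text
clock: 14.58
position: [0.5339, 0.2064, 0.1685]
ee_rot: [0.007, 0.703, 0.712, 0.006]
contact_force: [-0.4, -0.5, 0.2]
width: 0.0857
```

Call:
play_rows:
  series:
    - {"fingers": -1,"dx": -2,"dy": 0,"dz": -10,"turn": 0}
    - {"fingers": -0.4,"dx": -1,"dy": 0,"dz": -10,"turn": 0}
    - {"fingers": -0.2,"dx": 0,"dy": 0,"dz": 0,"turn": 0}
    - {"fingers": 0,"dx": 0,"dy": 0,"dz": 0,"turn": 0}

```text
clock: 14.92
position: [0.5325, 0.2072, 0.1508]
ee_rot: [0.008, 0.702, 0.712, 0.009]
contact_force: [0.2, 0.7, 0.6]
width: 0.0516
```

Call:
play_rows:
  series:
    - {"fingers": 1,"dx": -2,"dy": 0,"dz": 0,"turn": 0}
    - {"fingers": 1,"dx": 0,"dy": 0,"dz": 0,"turn": 0}
    - {"fingers": 1,"dx": 0,"dy": 0,"dz": 0,"turn": 0}
    - {"fingers": 1,"dx": 0,"dy": 0,"dz": 0,"turn": 0}
    - {"fingers": 1,"dx": 0,"dy": 0,"dz": 0,"turn": 0}
  squeeze: 25

```text
clock: 15.33
position: [0.5305, 0.2043, 0.1515]
ee_rot: [0.011, 0.702, 0.712, 0.007]
contact_force: [-0.3, -0.1, -2.4]
width: 0.0134
```

Call:
play_rows:
  series:
    - {"fingers": 1,"dx": -1,"dy": 0,"dz": 4,"turn": 0}
    - {"fingers": 1,"dx": -1,"dy": 0,"dz": 4,"turn": 0}
    - {"fingers": 1,"dx": -2,"dy": 0,"dz": 4,"turn": 0}
    - {"fingers": 1,"dx": -2,"dy": 0,"dz": 4,"turn": 0}
    - {"fingers": 1,"dx": -2,"dy": 0,"dz": 4,"turn": 0}
    - {"fingers": 1,"dx": -2,"dy": 0,"dz": 4,"turn": 0}
    - {"fingers": 1,"dx": 0,"dy": 0,"dz": 0,"turn": 0}

```text
clock: 15.92
position: [0.5156, 0.2044, 0.1736]
ee_rot: [0.007, 0.702, 0.712, 0.003]
contact_force: [0.2, 0.8, -5.5]
width: 0.0137
```

Call:
play_rows:
  series:
    - {"fingers": 1,"dx": 0,"dy": 0,"dz": 4,"turn": 0}
    - {"fingers": 1,"dx": -1,"dy": 0,"dz": 4,"turn": 0}
    - {"fingers": 1,"dx": -2,"dy": 0,"dz": 4,"turn": 0}
    - {"fingers": 1,"dx": -2,"dy": 0,"dz": 4,"turn": 0}
    - {"fingers": 1,"dx": -2,"dy": 0,"dz": 4,"turn": 0}
    - {"fingers": 1,"dx": 0,"dy": 0,"dz": 0,"turn": 0}
    - {"fingers": 1,"dx": 0,"dy": 0,"dz": 0,"turn": 0}

```text
clock: 16.5
position: [0.5111, 0.2049, 0.1989]
ee_rot: [0.01, 0.702, 0.712, 0.007]
contact_force: [-0.2, 0.5, -3.0]
width: 0.0134
```

```bash
python3 look.py w7 bin; python3 - <<'E'
from h import *
im=get_image('scene');a=im['pixels'][150:240,340:460,::-1];b=cv2.imread('pics/w7.png')[90:290,230:430]
cv2.imwrite('pics/w7c.png',np.hstack([cv2.resize(a,(480,360),interpolation=2),cv2.resize(b,(360,360),interpolation=2)][:2])[:, :800])
E
```

```text
[0.511  0.2049 0.1985] [0.01   0.7019 0.7122 0.0069] cam [0.4296 0.2052 0.3278] 16.6 0.012988308145148987 [-0.278  -0.1435 -4.5287]
bin 0.71 [321.6, 171.8] (240, 73, 164, 235)
```

View pics/w7c.png

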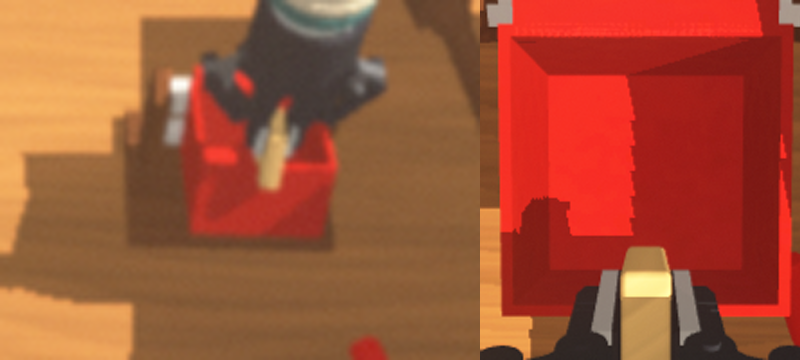

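```bash
cat > fit2.py <<'E'
from m import *
import pickle
from scipy.optimize import least_squares
from scipy.spatial.transform import Rotation as Ro
s,W=pickle.load(open('w7.pkl','rb'))
M=np.array([(-50,-50,70),(50,-50,70),(50,50,70),(-46,-46,4),(-46,46,4),(46,-46,4),(46,46,4),(-46,-46,70),(-46,46,70)])/1e3
U=(np.array([(499,26),(503,315),(780,305),(548,75),(743,75),(548,270),(743,270),(512,37),(779,37)])-[480,0])/1.8+[230,90]
def P(q): return Ro.from_euler('ZY',[q[3],-q[4]]).apply(M)+q[:3]
f=lambda q:(np.array([proj(W,p,s) for p in P(q)])-U).ravel()
r=least_squares(f,[.48,.2,.07,.02,.35],loss='soft_l1');q=r.x
print(q,np.degrees(q[3:]));print(r.fun.reshape(-1,2).round(1))
B=lambda v:Ro.from_euler('ZY',[q[3],-q[4]]).apply(np.array(v)/1e3)+q[:3]
print('pull',B([44,0,94]),'lip',B([-66,0,56]),'catch',B([-62,0,6]),B([-62,0,0]))
c,n=np.cos(.0205),np.sin(.0205)
o=np.array([.486-.05*c,.2052-.05*n,0]);print('rack origin',o,'ledge',o+[-.01,0,.126],'grasp',np.array(s['position'])+[0,0,.008])
E
python3 fit2.py
```

```text
[0.4979 0.2055 0.0947 0.0152 0.2942] [ 0.8723 16.8585]
[[-0.  -0.3]
 [-0.2 -0.7]
 [ 4.1  5. ]
 [ 0.4  0.8]
 [-0.5  0.6]
 [ 1.3 -0.9]
 [-1.3 -0.9]
 [-0.7  0.1]
 [-0.1 -0.1]]
pull [0.5127 0.2058 0.1974] lip [0.4185 0.2043 0.1292] catch [0.4368 0.2046 0.0825] [0.4385 0.2046 0.0767]
rack origin [0.436  0.2042 0.    ] ledge [0.426  0.2042 0.126 ] grasp [0.511  0.2049 0.2065]
```

Call:
play_rows:
  series:
    - {"fingers": 1,"dx": 0,"dy": 0,"dz": 0,"turn": 0}
    - {"fingers": 1,"dx": 0,"dy": 0,"dz": 0,"turn": 0}
    - {"fingers": 1,"dx": 0,"dy": 0,"dz": 4,"turn": 0}
    - {"fingers": 1,"dx": 0,"dy": 0,"dz": 4,"turn": 0}
    - {"fingers": 1,"dx": 0,"dy": 0,"dz": 4,"turn": 0}
    - {"fingers": 1,"dx": 0,"dy": 0,"dz": 5,"turn": 0}
    - {"fingers": 1,"dx": 0,"dy": 0,"dz": 0,"turn": 0}
  squeeze: 80

```text
clock: 17.43
position: [0.5108, 0.2047, 0.2159]
ee_rot: [0.009, 0.702, 0.712, 0.006]
contact_force: [0.7, -0.4, -4.0]
width: 0.0121
```

Call:
play_rows:
  series:
    - {"fingers": 1,"dx": 0,"dy": 0,"dz": 8,"turn": 0}
    - {"fingers": 1,"dx": 0,"dy": 0,"dz": 10,"turn": 0}
    - {"fingers": 1,"dx": 0,"dy": 0,"dz": 12,"turn": 0}
    - {"fingers": 1,"dx": 0,"dy": 0,"dz": 12,"turn": 0}
    - {"fingers": 1,"dx": 8,"dy": 0,"dz": 12,"turn": 0}
    - {"fingers": 1,"dx": 12,"dy": 0,"dz": 5,"turn": 0}
    - {"fingers": 1,"dx": 12,"dy": 0,"dz": 0,"turn": 0}
    - {"fingers": 1,"dx": 12,"dy": 0,"dz": 0,"turn": 0}
    - {"fingers": 1,"dx": 0,"dy": 0,"dz": 0,"turn": 0}

```text
clock: 18.18
position: [0.5556, 0.2049, 0.2866]
ee_rot: [0.011, 0.702, 0.712, 0.009]
contact_force: [0.0, -0.1, -4.1]
width: 0.0127
```

```bash
python3 look.py w8 bin; python3 - <<'E'
from h import *
im=get_image('scene');a=im['pixels'][150:240,340:460,::-1];b=cv2.imread('pics/w8.png')[50:290,230:430]
cv2.imwrite('pics/w8c.png',np.hstack([cv2.resize(a,(432,432),interpolation=2),cv2.resize(b,(360,432),interpolation=2)]))
E
```

```text
[0.5528 0.2049 0.2861] [0.0096 0.7015 0.7126 0.007 ] cam [0.4715 0.2051 0.4154] 18.2833 0.01236938945280914 [ 0.2134  0.1728 -3.9358]
bin 0.58 [323.2, 170.1] (240, 73, 164, 235)
```

View pics/w8c.png

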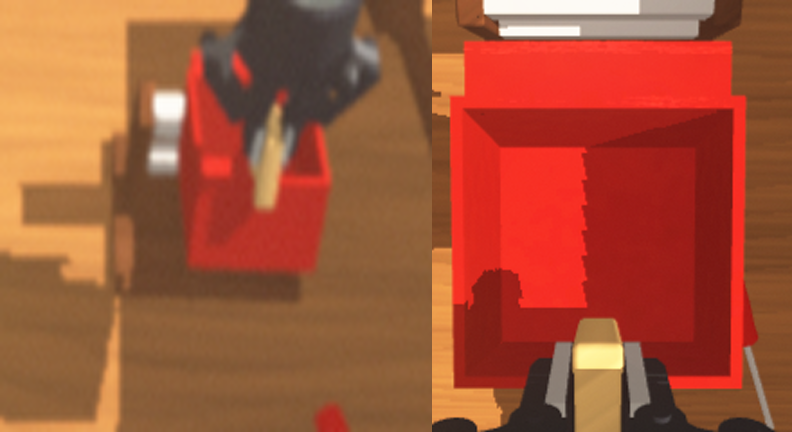

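```bash
cat > fit3.py <<'E'
from m import *
import pickle
from scipy.optimize import least_squares
from scipy.spatial.transform import Rotation as Ro
s,W=pickle.load(open('w8.pkl','rb'))
M=np.array([(-50,-50,70),(-50,50,70),(50,-50,70),(50,50,70),(-46,-46,4),(-46,46,4),(46,-46,4),(46,46,4),(-46,-46,70),(-46,46,70),(-68,-45,70),(-68,45,70)])/1e3
U=(np.array([(450,97),(746,97),(454,388),(742,387),(500,147),(695,147),(500,306),(695,306),(464,108),(733,108),(464,41),(731,41)])-[432,0])/1.8+[230,50]
def P(q): return Ro.from_euler('ZY',[q[3],-q[4]]).apply(M)+q[:3]
f=lambda q:(np.array([proj(W,p,s) for p in P(q)])-U).ravel()
r=least_squares(f,[.52,.2,.18,.02,.3],loss='soft_l1');q=r.x
print(q,np.degrees(q[3:]));print(r.fun.reshape(-1,2).round(1).tolist())
R=Ro.from_euler('ZY',[q[3],-q[4]]);B=lambda v:R.apply(np.array(v)/1e3)+q[:3]
p=np.array(s['position'])
for n,v in [('org',(0,0,0)),('pull',(44,0,94)),('catchlow',(-62,0,0)),('tcp->',None)]:
    if v: print(n,B(v),'rel tcp mm',(B(v)-p)*1e3)
print('tcp in bin mm',R.inv().apply(p-q[:3])*1e3)
E
python3 fit3.py
```

```text
[0.5384 0.2059 0.1833 0.0157 0.2767] [ 0.8974 15.8562]
[[0.1, -0.4], [-0.3, -0.6], [0.6, -0.6], [-0.8, 0.0], [0.2, -0.7], [0.3, -0.8], [1.4, 18.2], [-0.9, 18.3], [-1.1, 0.2], [0.3, 0.0], [0.0, 0.4], [0.3, 0.2]]
org [0.5384 0.2059 0.1833] rel tcp mm [ -14.4396    0.9604 -102.8064]
pull [0.555  0.2062 0.2857] rel tcp mm [ 2.2011  1.2211 -0.3612]
catchlow [0.4788 0.205  0.1664] rel tcp mm [ -74.0732    0.0263 -119.7463]
tcp in bin mm [41.9632 -1.1864 94.954 ]
```

Call:
play_rows:
  series:
    - {"fingers": 1,"dx": 0,"dy": -10,"dz": 0,"turn": 0}
    - {"fingers": 1,"dx": 0,"dy": -20,"dz": 0,"turn": 0}
    - {"fingers": 1,"dx": 0,"dy": -25,"dz": 0,"turn": 0}
    - {"fingers": 1,"dx": 0,"dy": -25,"dz": 0,"turn": 0}
    - {"fingers": 1,"dx": 0,"dy": -25,"dz": 0,"turn": 0}
    - {"fingers": 1,"dx": -4,"dy": -25,"dz": 0,"turn": 0}
    - {"fingers": 1,"dx": -4,"dy": -25,"dz": 0,"turn": 0}
    - {"fingers": 1,"dx": -4,"dy": -25,"dz": -5,"turn": 0}
    - {"fingers": 1,"dx": -4,"dy": -25,"dz": -10,"turn": 0}
    - {"fingers": 1,"dx": -4,"dy": -25,"dz": -10,"turn": 0}
    - {"fingers": 1,"dx": -4,"dy": -25,"dz": -10,"turn": 0}
    - {"fingers": 1,"dx": -4,"dy": -25,"dz": -15,"turn": 0}
    - {"fingers": 1,"dx": -4,"dy": -25,"dz": -15,"turn": 0}
    - {"fingers": 1,"dx": -4,"dy": -20,"dz": -15,"turn": 0}
    - {"fingers": 1,"dx": -4,"dy": -10,"dz": -15,"turn": 0}
    - {"fingers": 1,"dx": 0,"dy": 0,"dz": 0,"turn": 0}
    - {"fingers": 1,"dx": 0,"dy": 0,"dz": 0,"turn": 0}

```text
clock: 19.95
position: [0.4987, -0.1527, 0.1892]
ee_rot: [0.012, 0.7, 0.714, 0.004]
contact_force: [-0.4, -0.6, -3.9]
width: 0.0127
```

```bash
python3 look.py w9 bin mat
```

```text
[ 0.4991 -0.1519  0.1896] [0.0124 0.6992 0.7148 0.0043] cam [ 0.4177 -0.1512  0.3189] 20.05 0.012453048275573789 [ 0.4519  0.4162 -3.5086]
bin 0.73 [321.6, 170.7] (240, 72, 165, 236)
mat 0.84 [405.1, 127.9] (396, 89, 19, 118)
```

Call:
play_rows:
  series:
    - {"fingers": 1,"dx": 2,"dy": 3,"dz": -14,"turn": 0}
    - {"fingers": 1,"dx": 2,"dy": 3,"dz": -14,"turn": 0}
    - {"fingers": 1,"dx": 2,"dy": 0,"dz": -14,"turn": 0}
    - {"fingers": 1,"dx": 0,"dy": 0,"dz": -8,"turn": 0}
    - {"fingers": 1,"dx": 0,"dy": 0,"dz": -4,"turn": 0}
    - {"fingers": 1,"dx": 0,"dy": 0,"dz": 0,"turn": 0}
    - {"fingers": 1,"dx": 0,"dy": 0,"dz": 0,"turn": 0}

```text
clock: 20.78
position: [0.5115, -0.1418, 0.1404]
ee_rot: [0.019, 0.696, 0.718, 0.008]
contact_force: [0.2, 0.5, -4.3]
width: 0.0127
```

Call:
play_rows:
  series:
    - {"fingers": 1,"dx": -3,"dy": -2,"dz": -4,"turn": 0}
    - {"fingers": 1,"dx": -2,"dy": -2,"dz": -4,"turn": 0}
    - {"fingers": 1,"dx": 0,"dy": 0,"dz": -4,"turn": 0}
    - {"fingers": 1,"dx": 0,"dy": 0,"dz": 0,"turn": 0}

```text
clock: 21.12
position: [0.5071, -0.1468, 0.1297]
ee_rot: [0.021, 0.695, 0.718, 0.008]
contact_force: [-0.8, 0.1, -4.1]
width: 0.0126
```

Call:
play_rows:
  series:
    - {"fingers": 1,"dx": 0,"dy": 1,"dz": -3,"turn": 0}
    - {"fingers": 1,"dx": 0,"dy": 0,"dz": -3,"turn": 0}
    - {"fingers": 1,"dx": 0,"dy": 0,"dz": -2,"turn": 0}
  squeeze: 35

```text
clock: 21.37
position: [0.5092, -0.1468, 0.1234]
ee_rot: [0.024, 0.696, 0.718, 0.009]
contact_force: [1.7, 0.2, 9.8]
width: 0.0125
```

Call:
play_rows:
  series:
    - {"fingers": 1,"dx": 4,"dy": 0,"dz": -2,"turn": 0}
    - {"fingers": 1,"dx": 4,"dy": 0,"dz": -3,"turn": 0}
    - {"fingers": 1,"dx": 4,"dy": 0,"dz": -3,"turn": 0}
    - {"fingers": 1,"dx": 4,"dy": 0,"dz": -3,"turn": 0}
  squeeze: 25

```text
clock: 21.7
position: [0.5247, -0.1465, 0.1143]
ee_rot: [0.023, 0.696, 0.718, 0.009]
contact_force: [-1.5, 0.3, 4.5]
width: 0.0123
```

Call:
play_rows:
  series:
    - {"fingers": 1,"dx": 3,"dy": 0,"dz": -4,"turn": 0}
    - {"fingers": 1,"dx": 3,"dy": 0,"dz": -4,"turn": 0}
    - {"fingers": 1,"dx": 3,"dy": 0,"dz": -4,"turn": 0}
    - {"fingers": 1,"dx": 0,"dy": 0,"dz": 0,"turn": 0}

```text
clock: 22.03
position: [0.5391, -0.1467, 0.1025]
ee_rot: [0.026, 0.696, 0.717, 0.011]
contact_force: [-0.6, -0.2, 2.6]
width: 0.0124
```

Call:
play_rows:
  series:
    - {"fingers": 1,"dx": -1,"dy": 0,"dz": -3,"turn": 0}
    - {"fingers": 1,"dx": -1,"dy": 0,"dz": -3,"turn": 0}
    - {"fingers": 1,"dx": 0,"dy": 0,"dz": 0,"turn": 0}

```text
clock: 22.28
position: [0.5431, -0.1472, 0.0984]
ee_rot: [0.03, 0.697, 0.716, 0.015]
contact_force: [-2.4, 0.1, 1.2]
width: 0.0125
```

```bash
python3 look.py w10 bin mat
```

```text
[ 0.543  -0.1473  0.0984] [0.0305 0.697  0.7163 0.0149] cam [ 0.4564 -0.1458  0.2243] 22.3833 0.012907601389982514 [1.3348 0.9684 2.9242]
bin 0.7 [326.7, 137.9] (222, 29, 203, 277)
mat 0.71 [413.9, 54.1] (199, 4, 267, 238)
```

View pics/w10.png

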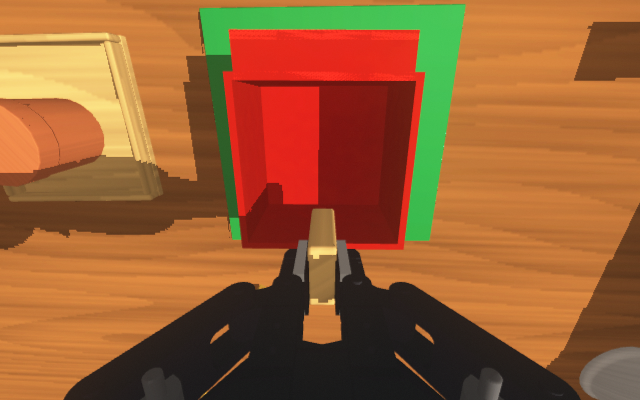

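```bash
sed -e 's/w8.pkl/w10.pkl/' -e 's/^M=.*/M=np.array([(-50,-50,70),(-50,50,70),(50,-50,70),(50,50,70),(-46,-46,70),(-46,46,70),(-68,-45,70),(-68,45,70),(46,-46,4),(46,46,4)])\/1e3/' -e 's/^U=.*/U=np.array([(224,72),(424,73),(243,248),(404,249),(232,82),(415,82),(230,30),(418,31),(266,206),(379,206)])*1./' -e 's/\[.52,.2,.18,.02,.3\]/[.49,-.14,.01,.02,.02]/' fit3.py > fit4.py; cat >> fit4.py <<'E'
for c in [(200,10),(465,5),(431,241),(232,240)]: print(atz(W,c,.004,s)[:2])
g=lambda v:f([v[0],v[1],.004,v[2],0]);r=least_squares(g,[.49,-.14,0]);print('level',r.x,r.fun.round(1))
E
python3 fit4.py
```

```text
[ 0.5001 -0.1473  0.0042  0.0235  0.0338] [1.3454 1.9393]
[[-0.1, 0.4], [-0.0, -0.4], [-0.6, 0.1], [-0.6, 1.3], [0.6, -0.9], [-0.1, -0.7], [-0.1, 1.4], [0.2, -0.0], [3.5, -1.0], [-0.1, 0.2]]
org [ 0.5001 -0.1473  0.0042] rel tcp mm [-42.876    0.0054 -94.2609]
pull [ 0.5409 -0.1463  0.0996] rel tcp mm [-2.0935  0.9632  1.1742]
catchlow [ 0.4381 -0.1488  0.0021] rel tcp mm [-104.8234   -1.4495  -96.359 ]
tcp in bin mm [46.0293 -1.0121 92.7564]
[ 0.4073 -0.2346]
[ 0.4008 -0.0568]
[ 0.5795 -0.0488]
[ 0.5853 -0.2295]
level [ 0.4982 -0.1475  0.022 ] [-1.2  1.   0.8  0.6  0.  -0.8 -1.7  0.5 -0.3 -0.2  0.5  0.4 -1.6  1.4
  1.4  0.3  3.5 -3.7 -0.6 -2.4]
```

Call:
play_rows:
  series:
    - {"fingers": 1,"dx": -3,"dy": 2,"dz": -2,"turn": 0}
    - {"fingers": 1,"dx": -3,"dy": 2,"dz": -2,"turn": 0}
    - {"fingers": 0.4,"dx": 0,"dy": 0,"dz": 0,"turn": 0}
    - {"fingers": 0,"dx": 0,"dy": 0,"dz": 0,"turn": 0}
    - {"fingers": 0,"dx": 0,"dy": 0,"dz": 0,"turn": 0}
    - {"fingers": 0,"dx": 0,"dy": 0,"dz": 4,"turn": 0}
  squeeze: 20

```text
clock: 23.13
position: [0.5434, -0.148, 0.1015]
ee_rot: [0.04, 0.696, 0.717, 0.017]
contact_force: [-0.7, 0.8, -0.7]
width: 0.0424
```

Call:
play_rows:
  series:
    - {"fingers": -0.2,"dx": 0,"dy": 0,"dz": 10,"turn": 0}
    - {"fingers": -0.2,"dx": 0,"dy": 0,"dz": 20,"turn": 0}
    - {"fingers": -0.2,"dx": 0,"dy": 0,"dz": 25,"turn": 0}
    - {"fingers": -0.2,"dx": 0,"dy": 0,"dz": 30,"turn": 0}
    - {"fingers": -0.2,"dx": 0,"dy": 0,"dz": 30,"turn": 0}
    - {"fingers": -0.2,"dx": -10,"dy": 0,"dz": 35,"turn": 0}
    - {"fingers": -0.2,"dx": -25,"dy": 0,"dz": 25,"turn": 0}
    - {"fingers": -0.2,"dx": -25,"dy": 0,"dz": 25,"turn": 0}
    - {"fingers": -0.2,"dx": -25,"dy": 0,"dz": 0,"turn": 0}
    - {"fingers": -0.2,"dx": 0,"dy": 0,"dz": 0,"turn": 0}

```text
clock: 23.97
position: [0.4515, -0.1476, 0.3142]
ee_rot: [0.039, 0.695, 0.718, 0.014]
contact_force: [-0.2, 0.0, -0.3]
width: 0.0516
```

```bash
python3 look.py w11 bin mat tin tray; cat > cmp.py <<'E'
from m import *
for im,f0,o in [(T,'top',None),(S,'scene',None)]:
    for l in ['barrel','rod','column','oil','driver','oak_block','tin','bin']:
        m=masks_of(im,l)
        if m: print(f0,l,round(m[0]['p'],2),np.round(m[0]['xy'],1))
E
python3 cmp.py; python3 -c "
import cv2;a=cv2.imread('pics/w11.png');cv2.imwrite('pics/w11c.png',a)"
```

```text
[ 0.4554 -0.1484  0.3141] [0.0411 0.6946 0.718  0.0153] cam [ 0.3669 -0.1455  0.4386] 24.0667 0.051405680916814876 [0.5957 0.3312 0.6227]
bin 0.85 [327.9, 177.1] (290, 135, 75, 104)
mat 0.95 [346.1, 132.9] (272, 111, 119, 111)
tin 0.7 [197.7, 170.5] (172, 150, 49, 42)
tray 0.8 [206.9, 150.4] (156, 122, 90, 78)
top barrel 0.96 [248.9 154.1]
top rod 0.54 [353.3 173.8]
top column 0.73 [185.2 246.8]
top oil 0.69 [438.8 209.1]
top driver 0.68 [217.4 181. ]
top oak_block 0.48 [364.7 264.5]
top tin 0.72 [390.3 215. ]
top bin 0.58 [183.6 247. ]
scene barrel 0.79 [398.4 277.7]
scene rod 0.67 [266.9 256.5]
scene column 0.94 [467.2 182.3]
scene oil 0.52 [168.9 201.5]
scene driver 0.76 [437.3 251.1]
scene oak_block 0.78 [265.5 158.9]
scene tin 0.74 [398.7 189.2]
scene bin 0.9 [288.7 195.8]
```

View pics/w11.png

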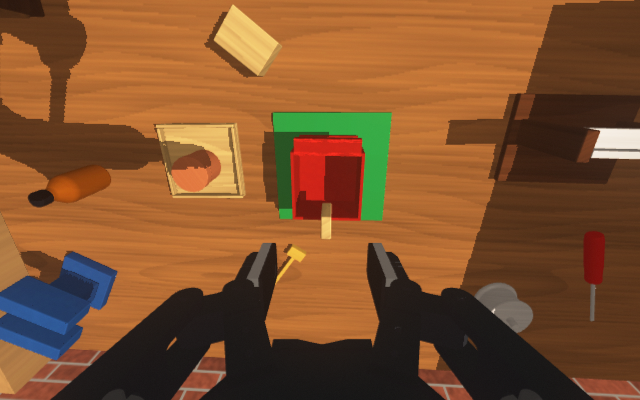

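```bash
python3 -c "
from rig import *
print(sign_off())"
```

```text
the job is handed in; nothing more can be done
None
```

The copper tin now stands upright in the wooden tray, and the red bin stands upright near the middle of the green mat. Both are released. The job was handed in at about 24 s on the robot's clock.

**Bin:** I tipped it by the pull to about 17° front-up, so the catch cleared the lower rail, then lifted the lip off the ledge and carried the bin over. I set its rear foot edge on the mat and lowered the front.

**Last checks:**
- **Tin:** it sits inside the tray, and the last wrist view shows it upright.
- **Bin:** fitted just before release, it was level to within about 2° and about 6 mm off the mat's centre in x and 5 mm in y. I then tried a small 6 mm nudge towards the centre. I did not measure the bin again after that or after release; the last wrist view shows it flat within the mat.
- **Other things:** the barrel, column, oil bottle, driver and oak block were found within a few pixels of where they started. The rod's network position moved about 9 pixels in the scene view, and the top camera's network had missed it at the start. Nothing was moved near it, and it looks undisturbed in the pictures.
- **Contact:** the gripper was clear of everything at the end, with contact force close to zero. The largest force in the readings was about 13 N.

**Disagreements:**
- The top camera read about 5 mm off the other cameras in y, so I averaged them for the mat and tray.
- The bin tipped to 16–17°, not the recommended 20–25°. Its lip was already rising by then, and it came off without a force spike.
- The networks sometimes labelled the wrong object: in the last pictures "tin" was reported at the rack and "bin" at the column. I went by the pictures there.

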